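Shut and latch the pastry keeper

TASK

Shut the clear pastry keeper on the counter: with the fingertips, press the long steel bar of its spring catch down and hold it down while you push the lid's upright pull to the left, so that the lid's edge passes over the catch. Then push the lid on until it is fully shut and the catch springs up behind it. Only press and push: do not pinch the pull or pick anything up, and leave the pastries and the things around the keeper where they are.

Things in the scene. Friction and masses are not known exactly. Their poses are not given: they have to be found in the camera images.
- keeper: clear pastry box on a wooden base (156x332 mm), fixed. Origin: centre of its underside; x away from the robot, y to the left (the lid shuts that way), z up. Walls 80 mm high; right half has a fixed roof, left half is open. The lid (81 to 89 mm high, 138 mm long) only slides, in a channel along the back (top 96 mm). Two guide sleeves 85 mm high stand before the front wall under the press bar
- lid (a joint): lid travel to the keeper's left, m: 0 = open (starts at 0 to 0.009), 0.162 = shut against the end stop. 0.35 kg, 1.5 N friction, 6 N s/m drag. With the catch up the lid's left edge is stopped by the catch's nose at 0.010; from about 0.022 the lid covers the nose and keeps the catch down itself; from about 0.158 its right edge is past the nose, which springs up and locks it
- catch (a joint): travel of the spring catch, m: 0 = up, 0.012 = fully down; deeper than 0.0075 its nose is clear of the lid. The spring gives 2.4 N at the top, 7.2 N at the bottom, and returns the catch at once when let go
- catch_bar_top (a point): centre of the top of the catch's press bar: ribbed level steel bar before the keeper's front wall, 27 mm (x) by 117 mm (y), 108 mm high when up. Press it anywhere along its length; it sinks level, and a finger may slide along it while pressing. The nose, 10 mm wide in y, stands 46.5 mm left of this point and 23 mm farther back, between bar and wall. Axes as the keeper's
- pull_push_face (a point): point on the right-hand face of the lid's pull, to be pushed left; 131 mm high, above the middle of the bar's width; moves with the lid. The pull is an upright steel plate at the lid's left front corner, 8 mm thick in y, from 17 mm nearer the robot than this point to 47 mm farther, 113 to 156 mm high: it passes 5 mm over the raised bar. At the start about 74 mm of bar lie free to its right
- brownie_a: brownie, 59x76x36 mm, in the open half of the keeper; origin at the centre of its underside
- brownie_b: brownie, 58x76x36 mm, in the open half of the keeper, left of the other; origin at the centre of its underside
- shaker: white sugar shaker, 67 mm across, 114 mm high, left of the keeper; origin at the centre of its underside
- ramekin: ramekin, 82 mm across, 48 mm high, right of the keeper; origin at the centre of its underside
- muffin: chocolate muffin, 93 mm across, 95 mm high, right of the keeper; origin at the centre of its underside
- brush: pastry brush lying at the left, 34x205x12 mm; origin at the centre of its underside
- pen: white chalk pen lying at the right, 15x134x15 mm; origin at the centre of its underside

How it is judged:
On the way:
1. while the fingers hold the catch down, the lid's left edge has been slid over the catch's nose (value of joint lid between 0.0125 and 0.06 m and value of joint catch above 0.0065 m and contact force between the fingers and catch above 0.5 N), for 0.05 s.
At the end, for the whole second after the job is handed in: the lid is shut (its travel over 157 of 162 mm) and at rest, and the catch has sprung up behind it (within 2 mm of the top) (value of joint lid above 0.157 m and value of joint catch below 0.002 m and velocity of joint lid between -0.01 and 0.01 m/s); the robot touches nothing.
It fails at once if the pull is pinched (both of its halves pressed at once with more than 2 N) (contact force between the fingers and lid_c6 above 2 N and contact force between the fingers and lid_c7 above 2 N).
It fails at once if a thing around the keeper is shifted, tipped or lifted by more than 20 mm (distance of any of shaker, ramekin, muffin, brush, pen from where it was at the start of the episode above 0.02 m).
It fails at once if a brownie in the keeper is shifted or lifted by more than 20 mm (distance of any of brownie_a, brownie_b from where it was at the start of the episode above 0.02 m).
It also fails if it takes over 35 s, if anything falls off the work surface, if the arm or the gripper's body presses on something with over 40 N, if the wrist force passes 120 N, or if a joint passes its speed limit or range.

ROBOT

A 6-joint arm with a two-finger parallel gripper is mounted at the origin on a cart in front of the work surface, level with it; the furniture and walls round the work are solid. World frame = base frame: x ahead of the robot, y to its left, z up, the work surface at z = 0. Lengths are in m, angles in rad, forces in N, time in s.
With the tool pointing down it reaches from about 0.325 to 0.9 m from the base axis. Payload 3.5 kg.
Tool frame: the origin (TCP) lies on the centre line of the jaws, within the pads' length; the fingertips stand 11 mm ahead of it and the grasp point (between the pads) lies 8 mm behind it; z points along the fingers, y is the direction in which the jaws open and shut (so a half turn about z gives the same grasp; the last joint's range is limited). The gripper opens to 85 mm and grips with 20 to 120 N. Pads are 22 mm wide; open, the fingers measure 114 mm over their backs; the gripper's body (76 mm by 85 mm) begins 54 mm behind the grasp point. The pads swing forward as they close: fully open they stand 13 mm farther back than shut.
Start: joints at [-1.331, 0.276, -0.026, 1.268, 0, 1.467], TCP at [0.21, -0.589, 0.242] pointing down, gripper open.
Joint ranges: [-3.12, 3.12], [-0.85, 1.88], [-1.08, 1.24], [-1.95, 2.15], [-1.57, 1.53], [-3.14, 3.14]. Speed limits (rad/s): [2.57, 2.57, 3.14, 3.14, 3.14, 3.14].

INTERFACE

Orientations are given as a unit quaternion [w, x, y, z].
In Python, from cell import r, eyes, spotter gives the robot as it stands. The module is installed in compiled form; this text tells all that it offers.
- The arm moves only by the tool arm_command, never from a script. Its argument "motion" is text: rows parted by semicolons, each of 6 numbers parted by spaces: the shift along the tool's x, y, z in cm, then the turn, a rotation vector about the tool's x, y, z in rad. In form: tx ty tz wx wy wz; .... A call has 1 to 20 rows; each row is the pose to reach, as a shift and turn from the pose commanded when the call began, along the tool's axes at that moment; what a row does not reach only later rows make up. A row lasts 1/12 s, in which the tool goes at most 41.7 mm and 7.16 degrees, less where a joint would pass 70% of its speed; a pose out of reach is approached as far as the arm can. A call with a gripper value outside its range is refused whole. "grip" is the closure in counts, from 0 (fully open) to 255 (shut), set as the call begins (left out, the last holds). The fingers move at their own pace and stop on an object; the grip force is fixed at half the most. Time passes only in rows, so rows that repeat a pose let the fingers close. It gives the time, the measured TCP pose, the force and the opening at its end, in the units of the state.
- r.state(): the state, without advancing time (a new reading comes with each control period).
- eyes.read_camera(name): name is "scene" or "top"; returns the picture (480x640x3 uint8, red, green, blue); there is no depth.
- eyes.get_calibration(name): a dict with "fx", "fy", "cx", "cy" (pixels), "rvec" (rotation vector, rad) and "tvec" (3), from world to camera coordinates, as OpenCV has them. Camera axes: x right, y down, z forward; pixel columns grow to the right and rows downward; lengths in m; the calibration is good to about 2 mm. A picture is of the moment at which its call begins. get_calibration takes no time and is no camera call.
- r.sign_off(): hands the job in, once; it reports no verdict.
Trained networks look in the newest picture that a camera, given by its name, has taken for a name from the list of things; names that differ only in an ending like _2 or _b are one class to them, and where a whole thing is asked for, a point or a joint stands for the part that bears it (a point fixed in the world has none). Each returns a list of dicts, best first, with "score" (0 to 1); they miss things now and then, are a little off and sometimes report something else, mostly with a low value. They report only what shows in the picture. A call takes as long as a camera call.
- spotter.regions_of(query, camera): "region" (480x640 bool, what is visible of it) and "centre" ([column, row] in pixels, amid what is visible of it).
The state is a dict: "clock": time; "qpos": joint angles; "dq": joint speeds; "joint_torque": joint torques, N m; "position": TCP position; "orientation": TCP orientation; "ft_force": force on the tool from outside, world axes, zero at the start; "ft_torque": the same for the moment, N m; "width": finger opening in m.
Only numpy, scipy, OpenCV 4.12 (cv2) and the standard library are available. Lean on these libraries where they do the work, as an engineer would, in place of code of your own. Each camera call takes 0.05 s, during which the arm holds its last target.

## Working session

There is one attempt and no reset: what is moved stays moved. The work goes in short steps, Python scripts to look and compute and a tool call to move; the robot and the scene stay as the last step left them, time stands still between calls to the robot, and variables do not carry over. Pictures are saved under pics/ and viewed, and the job is handed in when it is done.

Besides the shell and the picture viewer there is one more tool, called after "Emit:" as name(argument=value, ...) on one line, values as JSON. arm_command: Moves the arm, as the interface text tells. Its arguments: {"type":"object","properties":{"motion":{"type":"string"},"grip":{"type":"number"}},"required":["motion"]}

```bash
mkdir -p pics; ls
python3 - <<'E'
from cell import r, eyes, spotter
import cv2
for n in ("scene","top"):
    im=eyes.read_camera(n); cv2.imwrite(f"pics/{n}0.png",im[:,:,::-1])
    print(n,eyes.get_calibration(n))
print(r.state())
E
```

```text
pics
scene {'fx': 554.6644211404823, 'fy': 554.6644211404823, 'cx': 331.72285128064715, 'cy': 232.29807701990313, 'rvec': array([ 1.07587507, -2.51256729,  0.89202654]), 'tvec': array([0.32129824, 0.3658883 , 1.21295884])}
top {'fx': 462.666201992199, 'fy': 462.666201992199, 'cx': 314.74954468038294, 'cy': 229.90001080541248, 'rvec': array([ 2.13912996, -2.19876931,  0.08119687]), 'tvec': array([-0.00936995,  0.52287538,  1.24256827])}
{'clock': 0.1, 'qpos': array([-1.33143981e+00,  2.77057021e-01, -2.76952513e-02,  1.26802365e+00,
       -1.67133263e-05,  1.46739584e+00]), 'dq': array([-0.00031563, -0.00170137,  0.00304949,  0.00027438, -0.000513  ,
        0.00068979]), 'joint_torque': array([ 6.55057411e-04, -4.46709073e+01,  2.96128607e+01,  8.47213960e-03,
       -4.34718527e-05,  5.46815457e-06]), 'position': array([ 0.20987993, -0.58799785,  0.2412943 ]), 'orientation': array([-9.86944667e-04,  9.85350128e-01,  1.70540747e-01, -7.55700773e-05]), 'ft_force': array([0.27724192, 0.56672041, 0.14029357]), 'ft_torque': array([0.00937974, 0.02435522, 0.07469094]), 'width': 0.08523870372219834}
```

View pics/scene0.png

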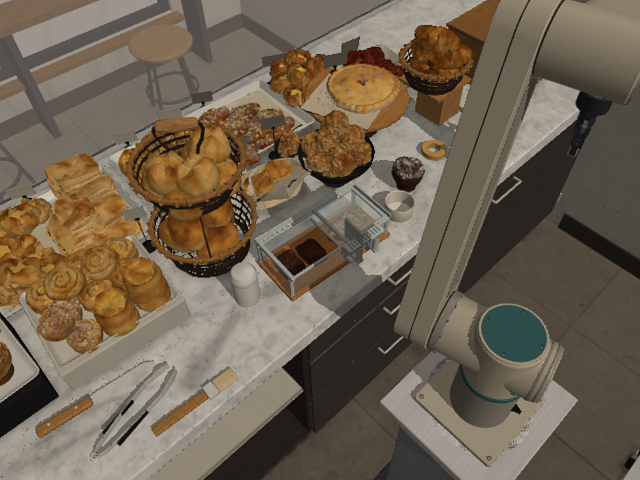

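View pics/top0.png

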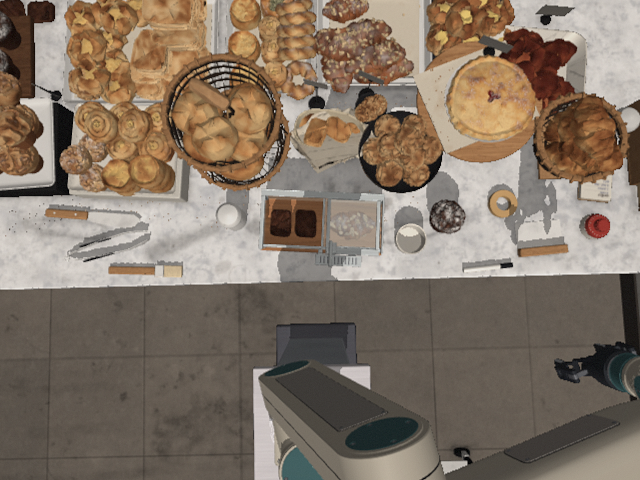

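```bash
cat > h.py <<'E'
import numpy as np, cv2
from cell import r, eyes, spotter
def cal(n):
    c=eyes.get_calibration(n); R=cv2.Rodrigues(c["rvec"])[0]
    K=np.array([[c["fx"],0,c["cx"]],[0,c["fy"],c["cy"]],[0,0,1]]); return K,R,c["tvec"]
def back(n,uv,z):
    K,R,t=cal(n); d=R.T@np.linalg.inv(K)@np.array([uv[0],uv[1],1.]); o=-R.T@t
    return o+d*(z-o[2])/d[2]
def proj(n,P):
    K,R,t=cal(n); q=K@(R@np.asarray(P,float).reshape(-1,3).T+t[:,None]); return (q[:2]/q[2]).T
E
python3 - <<'E'
from h import *
T=cv2.imread("pics/top0.png"); S=cv2.imread("pics/scene0.png")
cv2.imwrite("pics/t1.png",cv2.resize(T[180:280,250:395],None,fx=5.5,fy=5.5,interpolation=cv2.INTER_CUBIC))
cv2.imwrite("pics/s1.png",cv2.resize(S[175:310,245:400],None,fx=4.4,fy=4.4,interpolation=cv2.INTER_CUBIC))
for q,z in (("keeper",.08),("catch_bar_top",.108),("pull_push_face",.131),("lid",.09),("shaker",.1),("ramekin",.048),("pen",.01)):
    for n in ("top","scene"):
        for d in spotter.regions_of(q,n)[:2]:
            ys,xs=np.where(d["region"]); 
            print(q,n,round(d["score"],2),d["centre"],xs.min(),xs.max(),ys.min(),ys.max(),back(n,d["centre"],z).round(4))
E
```

```text
keeper top 0.86 [330.8, 224.4] 258 384 189 265 [ 0.5306 -0.0668  0.08  ]
keeper scene 0.59 [326.2, 233.1] 255 390 181 300 [ 0.5241 -0.0363  0.08  ]
catch_bar_top top 0.9 [338.6, 259.4] 315 360 250 265 [ 0.4381 -0.0833  0.108 ]
catch_bar_top top 0.75 [331.3, 223.6] 259 383 189 265 [ 0.5298 -0.0675  0.108 ]
catch_bar_top scene 0.94 [358.5, 245.9] 341 383 224 262 [ 0.4241 -0.0502  0.108 ]
pull_push_face top 0.65 [351.0, 226.2] 325 379 198 263 [ 0.5195 -0.116   0.131 ]
pull_push_face top 0.44 [331.3, 226.3] 259 384 189 265 [ 0.5207 -0.0668  0.131 ]
pull_push_face scene 0.59 [350.1, 214.4] 313 387 188 242 [ 0.4962 -0.0923  0.131 ]
pull_push_face scene 0.57 [198.6, 398.4] 151 237 369 435 [0.3632 0.4554 0.131 ]
lid top 0.68 [352.9, 224.6] 325 380 197 264 [ 0.5274 -0.1238  0.09  ]
lid top 0.61 [328.9, 227.2] 257 384 188 266 [ 0.5224 -0.0614  0.09  ]
lid scene 0.88 [350.3, 216.6] 312 388 188 243 [ 0.5151 -0.1132  0.09  ]
shaker top 0.66 [229.0, 214.1] 216 246 202 229 [0.5628 0.1957 0.1   ]
shaker top 0.44 [331.2, 225.7] 258 384 189 266 [ 0.5252 -0.0673  0.1   ]
shaker scene 0.57 [243.6, 284.9] 229 259 263 307 [0.5317 0.2188 0.1   ]
ramekin top 0.74 [410.0, 236.6] 394 426 223 253 [ 0.4951 -0.2778  0.048 ]
ramekin top 0.3 [304.0, 221.0] 294 316 208 237 [0.545  0.0042 0.048 ]
ramekin scene 0.68 [395.7, 204.4] 384 414 191 222 [ 0.4858 -0.2597  0.048 ]
pen top 0.55 [488.5, 267.4] 464 511 263 271 [ 0.4075 -0.4948  0.01  ]
pen scene 0.63 [289.8, 258.9] 277 304 250 274 [0.5684 0.053  0.01  ]
pen scene 0.61 [406.7, 175.3] 391 424 157 191 [ 0.5619 -0.3966  0.01  ]
```

```bash
true
```

```text
(no output)
```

View pics/t1.png

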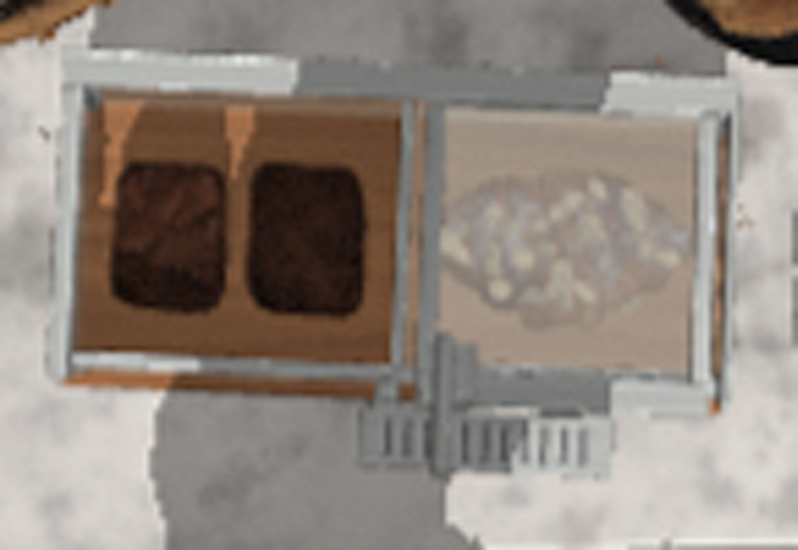

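View pics/s1.png

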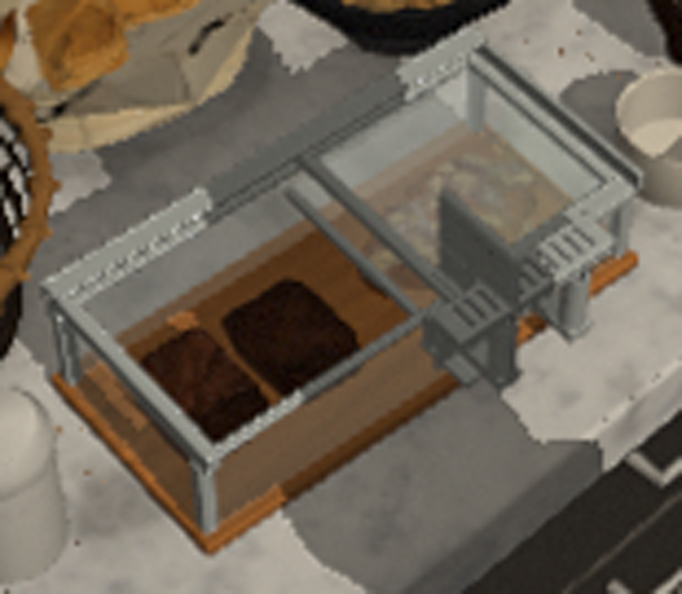

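Run:
```python
from h import *
T=cv2.imread("pics/top0.png"); S=cv2.imread("pics/scene0.png")
def crop(I,x0,y0,w,h,f,name):
    C=cv2.resize(I[y0:y0+h,x0:x0+w],None,fx=f,fy=f,interpolation=cv2.INTER_NEAREST)
    for i in range(0,w,5): cv2.putText(C,str(x0+i),(i*f,10),0,.35,(0,0,255),1); cv2.line(C,(i*f,12),(i*f,18),(0,0,255),1)
    for i in range(0,h,5): cv2.putText(C,str(y0+i),(0,i*f+5),0,.35,(0,0,255),1)
    cv2.imwrite(name,C)
crop(T,308,232,60,38,13,"pics/t2.png")
crop(S,335,205,60,60,10,"pics/s2.png")
```

```text
(no output)
```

View pics/t2.png

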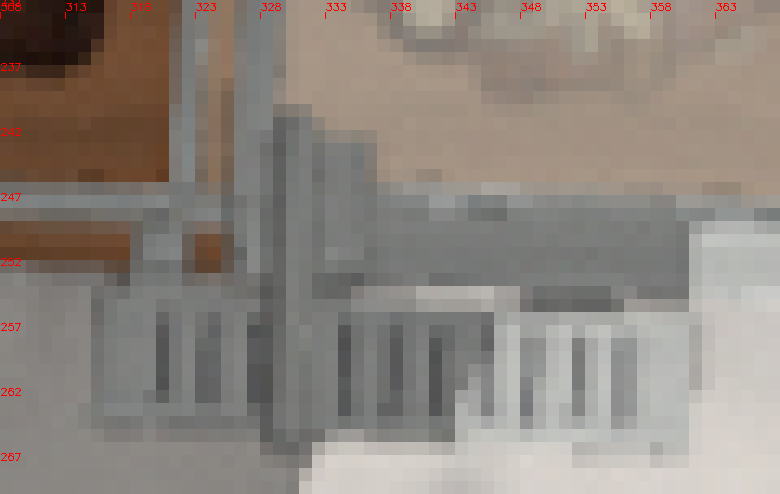

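View pics/s2.png

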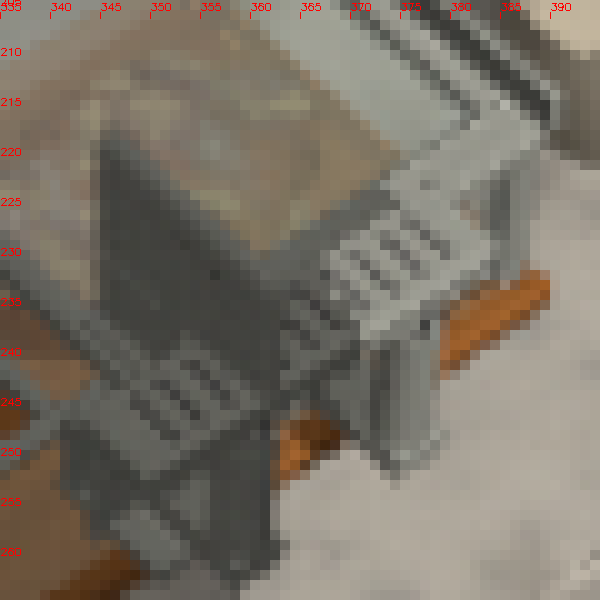

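```bash
cat > fit.py <<'E'
from h import *
from scipy.optimize import least_squares
def fit(cor_top):
    L=np.array([[.0135,.0585,0],[-.0135,.0585,0],[.0135,-.0585,0],[-.0135,-.0585,0]])
    def pts(p):
        c,s=np.cos(p[2]),np.sin(p[2]); R=np.array([[c,-s,0],[s,c,0],[0,0,1]])
        return L@R.T+np.array([p[0],p[1],.108])
    f=lambda p:(proj("top",pts(p))-cor_top).ravel()
    s=least_squares(f,[.43,-.08,0]); return s.x,f(s.x)
def box(p,x0,x1,y0,y1,z0,z1):  # in bar frame (xy rel bar centre), z abs
    c,s=np.cos(p[2]),np.sin(p[2]); 
    P=[]
    for z in (z0,z1):
        for x,y in ((x0,y0),(x1,y0),(x1,y1),(x0,y1)): P.append([p[0]+c*x-s*y,p[1]+s*x+c*y,z])
    return np.array(P)
def draw(C,n,P,x0,y0,f,col):
    q=((proj(n,P)+.5-[x0,y0])*f).astype(int)
    for a,b in [(0,1),(1,2),(2,3),(3,0),(4,5),(5,6),(6,7),(7,4),(0,4),(1,5),(2,6),(3,7)]: cv2.line(C,tuple(map(int,q[a])),tuple(map(int,q[b])),col,1)
E
python3 - <<'E'
from fit import *
ct=np.array([[315,254],[315,263.7],[361.3,256],[361,265.7]])
p,res=fit(ct); print(p.round(4),np.degrees(p[2]),res.round(2))
# check scale: corners individually
for c in ct: print(back("top",c,.108).round(4))
print("scene edges")
for c in ((349,252.5),(341,247)): print(back("scene",c,.108).round(4))
# pull top right edge
for n,c in (("top",(329.5,266)),("top",(331.5,266)),("scene",(344,218)),("scene",(345,218))): print(n,back(n,c,.156).round(4))
for n,x0,y0,w,h,f in (("top",250,180,145,100,5),("scene",245,175,155,135,4)):
    I=cv2.imread(f"pics/{n}0.png")[y0:y0+h,x0:x0+w]; C=cv2.resize(I,None,fx=f,fy=f,interpolation=cv2.INTER_NEAREST)
    draw(C,n,box(p,-.0135,.0135,-.0585,.0585,.096,.108),x0,y0,f,(0,0,255))
    draw(C,n,box(p,-.017,.047,.0155,.0235,.113,.156),x0,y0,f,(0,255,0))
    cv2.imwrite(f"pics/{n}ov.png",C)
E
```

```text
[ 0.437  -0.0819 -0.0694] -3.9752055349148394 [ 0.23 -0.45 -0.23  0.5   0.03 -0.51 -0.03  0.46]
[ 0.4534 -0.0238  0.108 ]
[ 0.4288 -0.0232  0.108 ]
[ 0.4451 -0.141   0.108 ]
[ 0.4206 -0.1394  0.108 ]
scene edges
[ 0.4258 -0.0194  0.108 ]
[ 0.451  -0.0171  0.108 ]
top [ 0.4215 -0.0589  0.156 ]
top [ 0.4214 -0.0638  0.156 ]
scene [ 0.4832 -0.0578  0.156 ]
scene [ 0.4815 -0.0595  0.156 ]
```

View pics/topov.png

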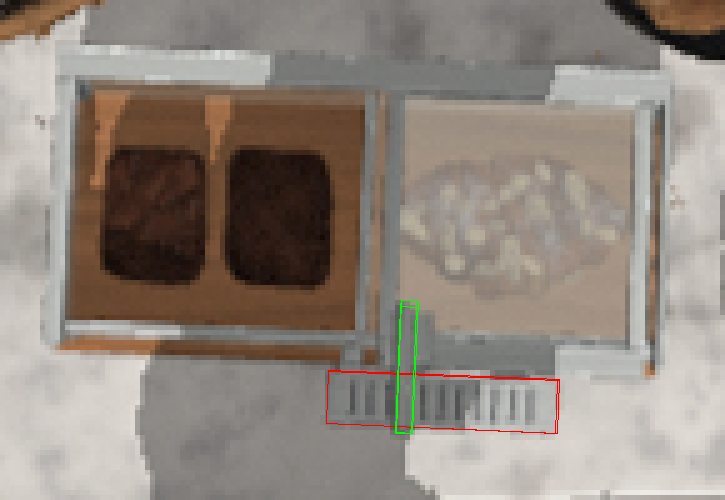

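View pics/sceneov.png

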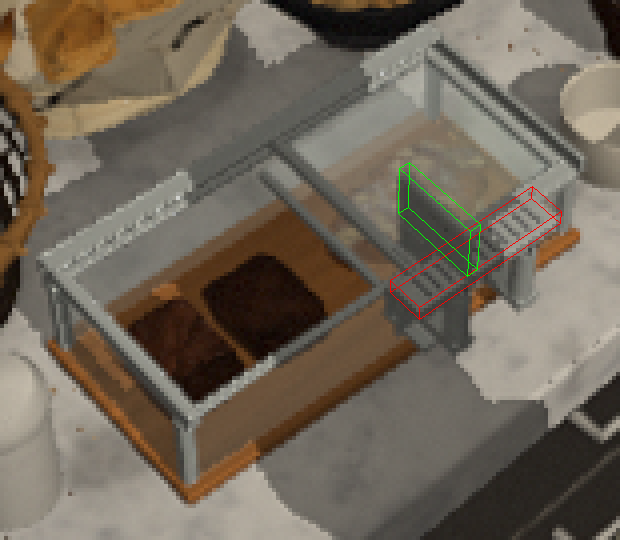

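Run:
```python
from fit import *
a=back("top",(262,189.6),.096);b=back("top",(383.6,195),.096);print(a,b,np.degrees(np.arctan2(a[0]-b[0],a[1]-b[1])), np.hypot(*(a-b)[:2]))
for u,v in ((261,226),(340,226)): pass
# base front edge in top crop: (55,348)->(655,375) at z~0.012
a=back("top",(250+55/5,180+350/5),.012);b=back("top",(250+655/5,180+376/5),.012);print(a,b,np.degrees(np.arctan2(a[0]-b[0],a[1]-b[1])),np.hypot(*(a-b)[:2]))
# tool axes
from scipy.spatial.transform import Rotation as Ro
q=r.state()["orientation"]; print(Ro.from_quat(q[[1,2,3,0]]).as_matrix().round(3))
```

```text
[0.6250268  0.10972596 0.096     ] [ 0.60156762 -0.20532179  0.096     ] 4.258516355001401 0.3159199595525916
[0.47203017 0.1258862  0.012     ] [ 0.44871651 -0.20323944  0.012     ] 4.051786920808176 0.329950322120566
[[ 0.942  0.336 -0.   ]
 [ 0.336 -0.942 -0.   ]
 [-0.     0.    -1.   ]]
```

Emit:
arm_command(motion="2.5 -2.5 0 0 0 0.03; 5 -5 0 0 0 0.06; 7.5 -7.5 0 0 0 0.09; 10 -10 0 0 0 0.12; 12.5 -12.5 0 0 0 0.15; 15 -15 0 0 0 0.18; 17.5 -17.5 0 0 0 0.21; 20 -20 0 0 0 0.24; 22.5 -22.5 0 0 0 0.27; 25 -25 0 0 0 0.3; 27.5 -27.5 0 0 0 0.33; 30 -30 0 0 0 0.36; 32.5 -32.5 0 0 0 0.38; 35 -35 0 0 0 0.4; 37.1 -37.3 0 0 0 0.415; 37.1 -37.3 0 0 0 0.415; 37.1 -37.3 0 0 0 0.415; 37.1 -37.3 0 0 0 0.415", grip=255)

```text
clock: 2.3
position: [0.4341, -0.1127, 0.2424]
orientation: [0.0, 0.999, -0.036, 0.0]
ft_force: [0.1, 0.1, -0.4]
width: -0.0002
```

Emit:
arm_command(motion="0 0 2.5 0 0 0; 0 0 5 0 0 0; 0 0 7.5 0 0 0; 0 0 10 0 0 0; 0 0 10 0 0 0; 0 0 10 0 0 0")

```text
clock: 2.8
position: [0.4324, -0.1132, 0.1414]
orientation: [-0.001, 0.999, -0.037, -0.002]
ft_force: [0.2, 0.1, -0.1]
width: -0.0003
```

Run:
```python
from fit import *
print(r.state()["position"],r.state()["ft_force"])
for n,x0,y0,w,h,f in (("top",290,190,110,90,7),("scene",310,160,110,120,5)):
    I=eyes.read_camera(n)[:,:,::-1][y0:y0+h,x0:x0+w]; cv2.imwrite(f"pics/{n}3.png",cv2.resize(I,None,fx=f,fy=f,interpolation=cv2.INTER_CUBIC))
```

```text
[ 0.43244886 -0.11315052  0.14135996] [ 0.210131    0.12614208 -0.07489479]
```

View pics/scene3.png

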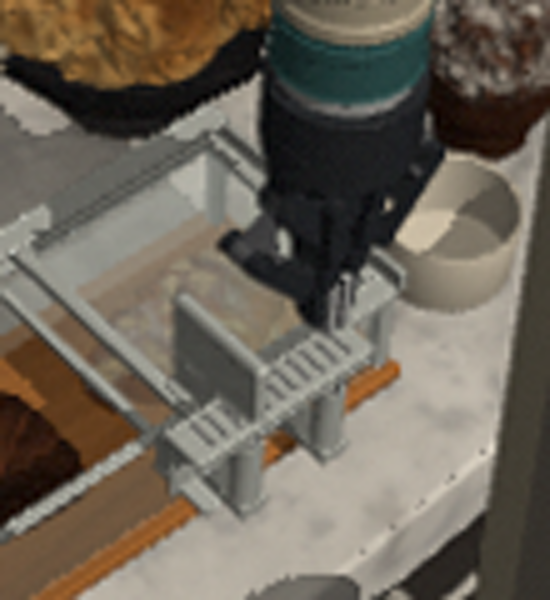

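View pics/top3.png

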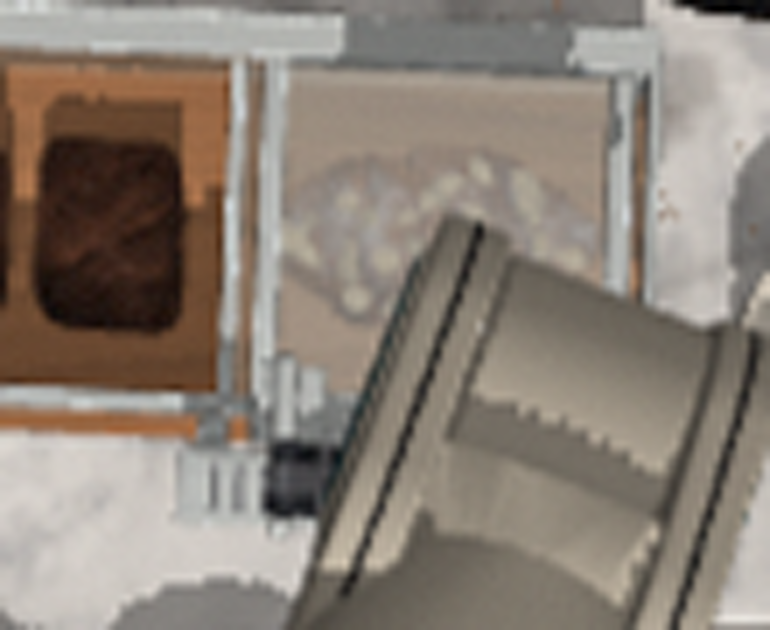

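Run:
```python
from fit import *
from scipy.spatial.transform import Rotation as Ro
s=r.state(); R=Ro.from_quat(s["orientation"][[1,2,3,0]]).as_matrix(); p=s["position"]
tz=lambda y,z,x=0: p+R@np.array([x,y,z])
pr=lambda P:((proj("scene",P)[0]+.5-[310,160])*5).round(0)
print("tip",pr(tz(0,.011)),pr(tz(-.0145,.011)),pr(tz(.0145,.011)))
for y in (-.03,-.04,-.05):
    print(y,[(z,list(pr(tz(y,z)))) for z in (-.03,-.04,-.05,-.06,-.07)])
# also draw bar/pull
q=[.436,-.08,-.0715]
print(box(q,-.017,.047,.0155,.0235,.113,.156).round(3)[5])
```

```text
tip [322. 318.] [300. 332.] [344. 303.]
-0.03 [(-0.03, [np.float64(280.0), np.float64(293.0)]), (-0.04, [np.float64(281.0), np.float64(279.0)]), (-0.05, [np.float64(282.0), np.float64(265.0)]), (-0.06, [np.float64(283.0), np.float64(251.0)]), (-0.07, [np.float64(284.0), np.float64(237.0)])]
-0.04 [(-0.03, [np.float64(265.0), np.float64(303.0)]), (-0.04, [np.float64(265.0), np.float64(289.0)]), (-0.05, [np.float64(266.0), np.float64(275.0)]), (-0.06, [np.float64(267.0), np.float64(261.0)]), (-0.07, [np.float64(268.0), np.float64(247.0)])]
-0.05 [(-0.03, [np.float64(249.0), np.float64(313.0)]), (-0.04, [np.float64(249.0), np.float64(300.0)]), (-0.05, [np.float64(250.0), np.float64(286.0)]), (-0.06, [np.float64(251.0), np.float64(272.0)]), (-0.07, [np.float64(252.0), np.float64(257.0)])]
[ 0.484 -0.068  0.156]
```

Run:
```python
from fit import *
print(r.state()["qpos"].round(3))
```

```text
[-0.4    0.042 -0.525  1.001 -0.     2.815]
```

Emit:
arm_command(motion="0 0 0 0 0 -0.12; 0 0 0 0 0 -0.24; 0 0 0 0 0 -0.36; 0 0 0 0 0 -0.48; 0 0 0 0 0 -0.6; 0 0 0 0 0 -0.72; 0 0 0 0 0 -0.84; 0 0 0 0 0 -0.96; 0 0 0 0 0 -1.08; 0 0 0 0 0 -1.2; 0 0 0 0 0 -1.32; 0 0 0 0 0 -1.44; 0 0 0 0 0 -1.571; 0 0 0 0 0 -1.571; 0 0 0 0 0 -1.571; 0 0 0 0 0 -1.571")

```text
clock: 4.23
position: [0.435, -0.1132, 0.1435]
orientation: [0.001, 0.733, 0.68, 0.0]
ft_force: [-0.8, -0.4, -0.8]
width: -0.0002
```

Run:
```python
from fit import *
from scipy.spatial.transform import Rotation as Ro
s=r.state(); print(s["position"],s["ft_force"],s["clock"],s["qpos"].round(2))
print(Ro.from_quat(s["orientation"][[1,2,3,0]]).as_matrix().round(3))
for n,x0,y0,w,h,f in (("scene",310,160,110,120,5),):
    I=eyes.read_camera(n)[:,:,::-1][y0:y0+h,x0:x0+w]; cv2.imwrite(f"pics/{n}4.png",cv2.resize(I,None,fx=f,fy=f,interpolation=cv2.INTER_CUBIC))
```

```text
[ 0.43499969 -0.11316113  0.14351788] [-0.76199274 -0.40519919 -0.77613623] 4.2333 [-0.4   0.04 -0.53  1.   -0.    1.25]
[[ 0.075  0.997  0.002]
 [ 0.997 -0.075 -0.001]
 [-0.001  0.002 -1.   ]]
```

View pics/scene4.png

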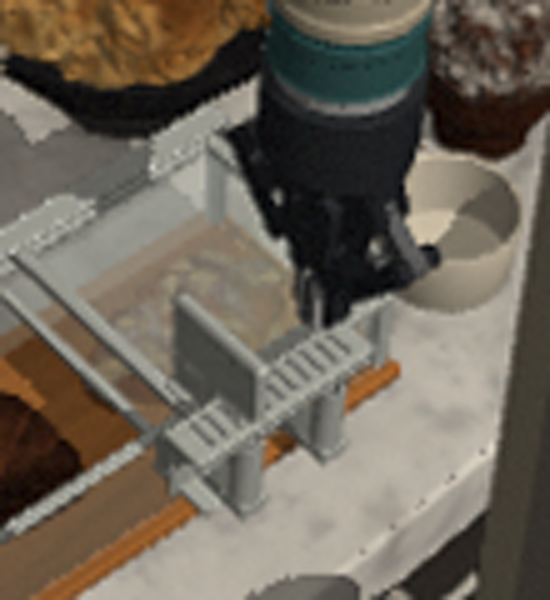

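Emit:
arm_command(motion="0 0 1 0 0 0; 0 0 2 0 0 0; 0 0 2.5 0 0 0; 0 0 2.8 0 0 0; 0 0 2.8 0 0 0; 0 0 2.8 0 0 0; 0 0 2.8 0 0 0")

```text
clock: 4.87
position: [0.4337, -0.1124, 0.1143]
orientation: [-0.001, 0.732, 0.681, -0.0]
ft_force: [-1.6, 1.1, 3.4]
width: -0.0001
```

Emit:
arm_command(motion="0 0 0.3 0 0 0; 0 0 0.5 0 0 0; 0 0 0.7 0 0 0; 0 0 0.7 0 0 0; 0 0 0.7 0 0 0")

```text
clock: 5.28
position: [0.434, -0.1126, 0.1074]
orientation: [-0.0, 0.732, 0.681, -0.0]
ft_force: [-2.4, 0.5, 6.3]
width: -0.0001
```

Run:
```python
from fit import *
s=r.state(); print(s["position"],s["ft_force"],s["clock"],s["qpos"].round(2))
for n,x0,y0,w,h,f in (("scene",310,160,110,120,5),):
    I=eyes.read_camera(n)[:,:,::-1][y0:y0+h,x0:x0+w]; cv2.imwrite(f"pics/{n}5.png",cv2.resize(I,None,fx=f,fy=f,interpolation=cv2.INTER_CUBIC))
```

```text
[ 0.43396427 -0.11257276  0.10741934] [-2.43675698  0.51404338  6.33963511] 5.2833 [-0.4   0.08 -0.57  0.92  0.    1.24]
```

View pics/scene5.png

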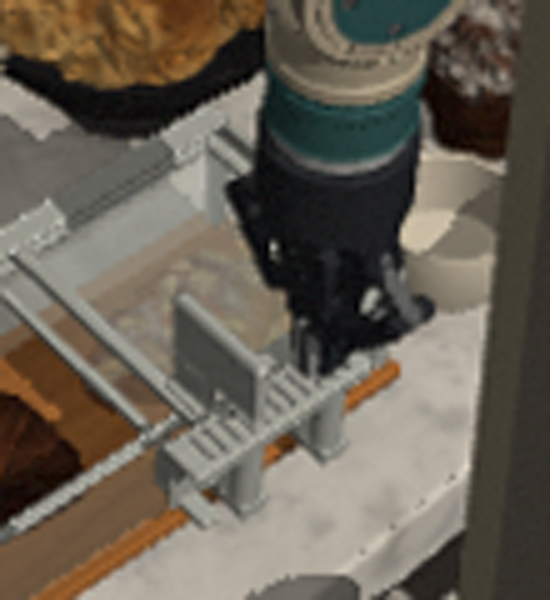

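Emit:
arm_command(motion="0.6 0 0.05 0 0 0; 1.2 0 0.1 0 0 0; 1.8 0 0.1 0 0 0; 2.4 0 0.1 0 0 0; 3 0 0.1 0 0 0; 3.5 0 0.1 0 0 0; 4 0 0.1 0 0 0; 4.4 0 0.1 0 0 0; 4.8 0 0.1 0 0 0; 5.2 0 0.1 0 0 0; 5.6 0 0.1 0 0 0; 6 0 0.1 0 0 0; 6 0 0.1 0 0 0")

```text
clock: 6.42
position: [0.4406, -0.0546, 0.1076]
orientation: [0.003, 0.732, 0.681, -0.0]
ft_force: [0.6, -4.7, 6.0]
width: -0.0002
```

Run:
```python
from fit import *
s=r.state(); print(s["position"],s["ft_force"],s["clock"],s["qpos"].round(2))
for n,x0,y0,w,h,f in (("scene",290,160,130,120,5),):
    I=eyes.read_camera(n)[:,:,::-1][y0:y0+h,x0:x0+w]; cv2.imwrite(f"pics/{n}6.png",cv2.resize(I,None,fx=f,fy=f,interpolation=cv2.INTER_CUBIC))
```

```text
[ 0.44057804 -0.05462684  0.10760628] [ 0.62750506 -4.703246    6.0269678 ] 6.4167 [-0.27  0.07 -0.58  0.91 -0.    1.38]
```

View pics/scene6.png

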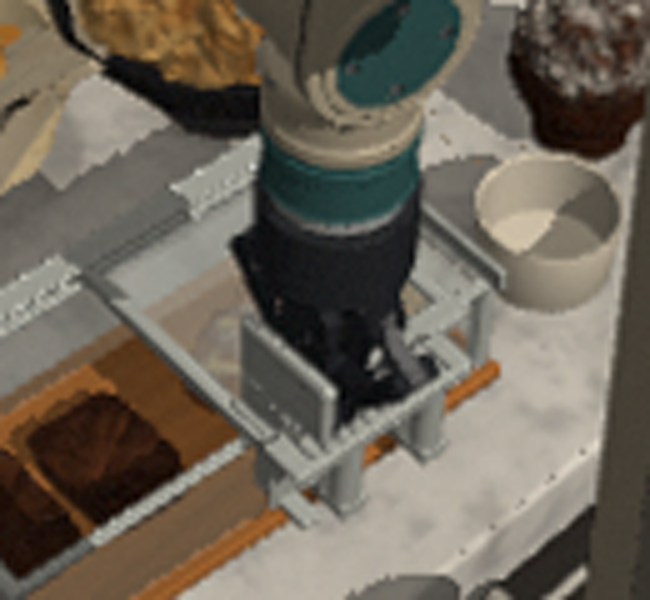

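Emit:
arm_command(motion="0.4 0 0 0 0 0; 0.8 0 0 0 0 0; 1.2 0 0 0 0 0; 1.6 0 0 0 0 0; 1.6 0 0 0 0 0; 1.6 0 0 0 0 0")

```text
clock: 6.97
position: [0.4417, -0.0387, 0.1076]
orientation: [0.003, 0.732, 0.681, -0.0]
ft_force: [-0.2, -4.1, 6.1]
width: 0.0003
```

Run:
```python
from fit import *
s=r.state(); print(s["position"],s["ft_force"],s["clock"],s["qpos"].round(2))
for n,x0,y0,w,h,f in (("scene",290,160,130,120,5),):
    I=eyes.read_camera(n)[:,:,::-1][y0:y0+h,x0:x0+w]; cv2.imwrite(f"pics/{n}7.png",cv2.resize(I,None,fx=f,fy=f,interpolation=cv2.INTER_CUBIC))
```

```text
[ 0.44174462 -0.03865078  0.10757849] [-0.23762042 -4.09729282  6.06357808] 6.9667 [-0.23  0.07 -0.58  0.91 -0.    1.41]
```

View pics/scene7.png

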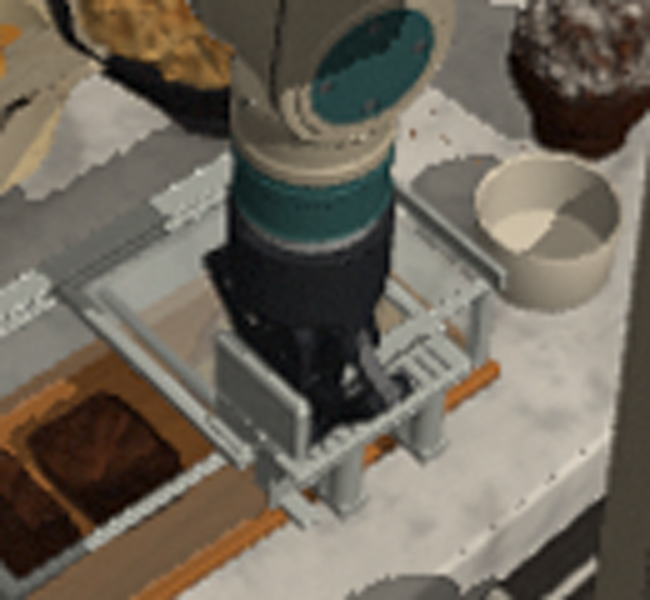

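Emit:
arm_command(motion="0 0 -0.6 0 0 0; 0 0 -1.2 0 0 0; 0 0 -1.6 0 0 0; 0.6 0 -1.6 0 0 0; 1.2 0 -1.6 0 0 0; 1.8 0 -1.6 0 0 0; 2.4 0 -1.6 0 0 0; 3 0 -1.6 0 0 0; 3.6 0 -1.6 0 0 0; 4.2 0 -1.6 0 0 0; 4.8 0 -1.6 0 0 0; 5.4 0 -1.6 0 0 0; 6 0 -1.6 0 0 0; 6.6 0 -1.6 0 0 0; 7.2 0 -1.6 0 0 0; 7.8 0 -1.6 0 0 0; 8.4 0 -1.6 0 0 0; 9 0 -1.6 0 0 0; 9.5 0 -1.6 0 0 0; 9.5 0 -1.6 0 0 0")

```text
clock: 8.68
position: [0.4467, 0.059, 0.123]
orientation: [0.0, 0.732, 0.682, 0.0]
ft_force: [-0.4, -1.3, 6.4]
width: 0.0001
```

Run:
```python
from fit import *
s=r.state(); print(s["position"],s["ft_force"],s["clock"],s["qpos"].round(2))
for n,x0,y0,w,h,f in (("scene",240,160,160,150,5),):
    I=eyes.read_camera(n)[:,:,::-1][y0:y0+h,x0:x0+w]; cv2.imwrite(f"pics/{n}8.png",cv2.resize(I,None,fx=f,fy=f,interpolation=cv2.INTER_CUBIC)[:600])
```

```text
[0.44665599 0.05901178 0.12299686] [-0.39148685 -1.28535533  6.39356101] 8.6833 [-0.01  0.07 -0.55  0.95  0.    1.63]
```

View pics/scene8.png

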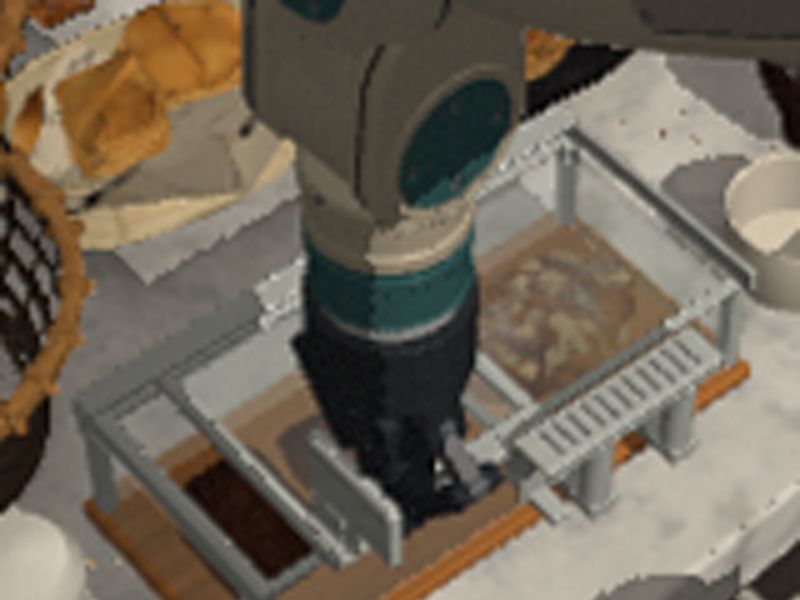

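Run:
```python
from fit import *
for i in range(2):
    I=eyes.read_camera("top"); s=r.state(); print(s["position"],s["ft_force"],s["ft_torque"],s["clock"])
cv2.imwrite("pics/top8.png",cv2.resize(I[170:290,240:400,::-1],None,fx=5,fy=5,interpolation=cv2.INTER_CUBIC))
```

```text
[0.44667181 0.05901037 0.12301242] [ 8.98881212e-04 -7.03071859e-01  6.08132128e+00] [-0.16843824  0.08320298  0.02165422] 8.7833
[0.44665162 0.05901974 0.12301414] [-1.26372801e-04 -1.12641437e+00  6.09695720e+00] [-0.14123342  0.16393465  0.01392931] 8.8333
```

View pics/top8.png

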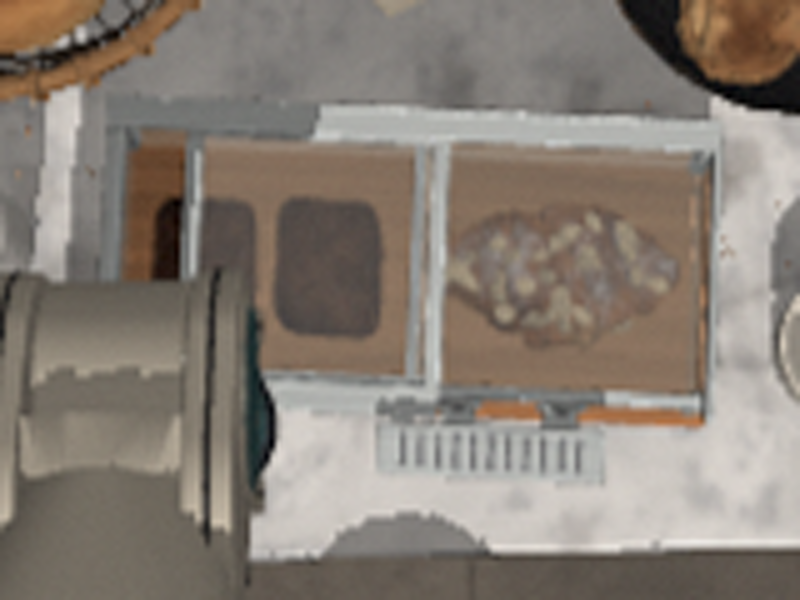

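Emit:
arm_command(motion="-0.1 0 -0.4 0 0 0; -0.2 0 -0.4 0 0 0; -0.2 0 -0.4 0 0 0; -0.2 0 -0.4 0 0 0")

```text
clock: 9.17
position: [0.4457, 0.0563, 0.1259]
orientation: [-0.001, 0.732, 0.681, -0.0]
ft_force: [-0.7, -0.8, 0.4]
width: -0.0002
```

Emit:
arm_command(motion="0.5 0 0 0 0 0; 1 0 0 0 0 0; 1.5 0 0 0 0 0; 1.9 0 0 0 0 0; 2.2 0 0 0 0 0; 2.4 0 0 0 0 0; 2.4 0 0 0 0 0")

```text
clock: 9.75
position: [0.4476, 0.0805, 0.126]
orientation: [-0.001, 0.732, 0.681, -0.0]
ft_force: [-1.7, -2.2, -0.9]
width: 0.0003
```

Run:
```python
from fit import *
s=r.state(); print(s["position"],s["ft_force"],s["clock"],s["qpos"].round(2))
for n,x0,y0,w,h,f in (("scene",240,160,160,120,5),("top",240,170,160,120,5)):
    I=eyes.read_camera(n)[:,:,::-1][y0:y0+h,x0:x0+w]; cv2.imwrite(f"pics/{n}9.png",cv2.resize(I,None,fx=f,fy=f,interpolation=cv2.INTER_CUBIC))
```

```text
[0.44756924 0.08049916 0.12596932] [-1.7225686  -2.18236392 -0.8754639 ] 9.75 [ 0.04  0.07 -0.54  0.96  0.    1.68]
```

View pics/scene9.png

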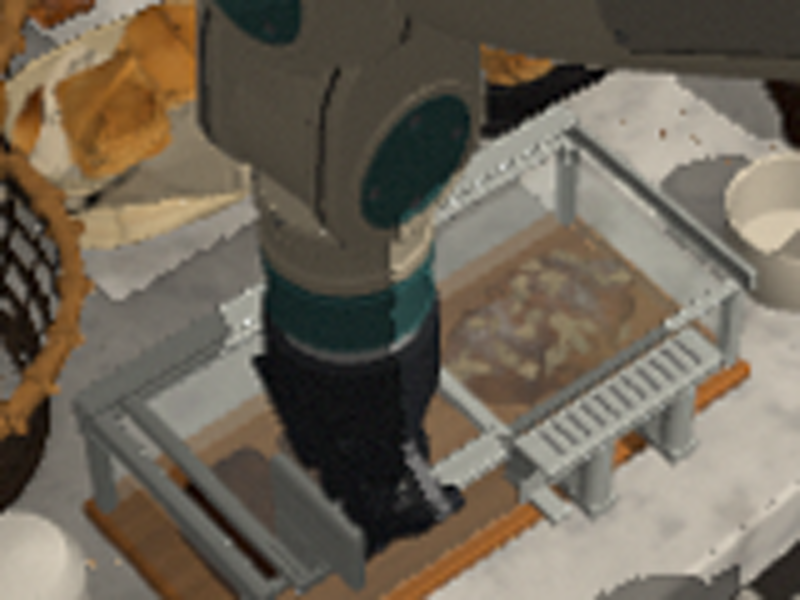

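View pics/top9.png

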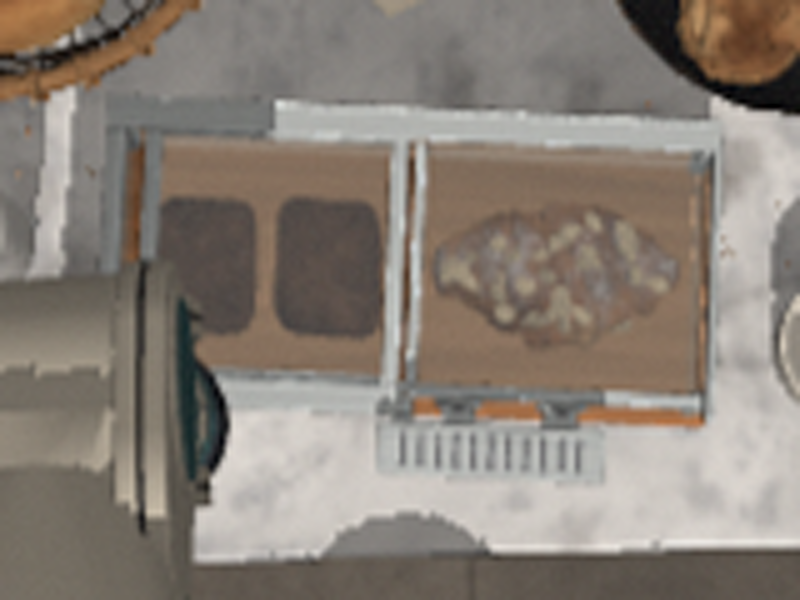

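Emit:
arm_command(motion="0.3 0 0 0 0 0; 0.6 0 0 0 0 0; 0.8 0 0 0 0 0; 1 0 0 0 0 0; 1 0 0 0 0 0")

```text
clock: 10.27
position: [0.4485, 0.0873, 0.1264]
orientation: [0.003, 0.732, 0.681, -0.003]
ft_force: [-1.6, -12.2, 1.0]
width: -0.0001
```

Run:
```python
from fit import *
s=r.state(); print(s["position"],s["ft_force"],s["clock"],s["qpos"].round(2))
for n,x0,y0,w,h,f in (("scene",240,160,160,120,5),):
    I=eyes.read_camera(n)[:,:,::-1][y0:y0+h,x0:x0+w]; cv2.imwrite(f"pics/{n}10.png",cv2.resize(I,None,fx=f,fy=f,interpolation=cv2.INTER_CUBIC))
```

```text
[0.4484925  0.08726332 0.12639783] [ -1.64298492 -12.24868337   1.01451099] 10.2667 [ 0.06  0.08 -0.53  0.97 -0.01  1.7 ]
```

View pics/scene10.png

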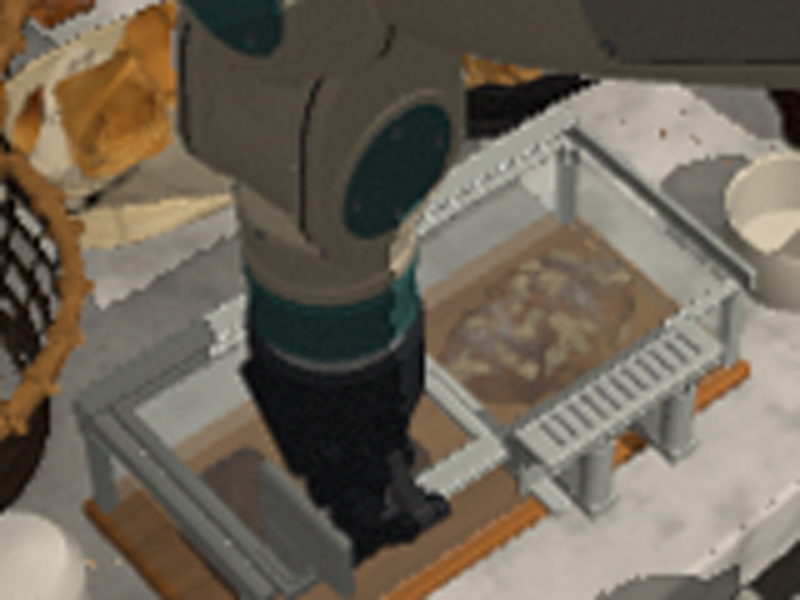

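Emit:
arm_command(motion="-1 0 0 0 0 0; -2 0 0 0 0 0; -2.5 0 -1 0 0 0; -2.5 0 -3 0 0 0; -2.5 0 -6 0 0 0; -2.5 0 -9 0 0 0; -5 -1 -11 0 0 0; -8 -1 -12 0 0 0; -11 -1 -12 0 0 0; -14 -1 -12 0 0 0; -17 -1 -12 0 0 0; -20 -1 -12 0 0 0; -23 -1 -12 0 0 0; -26 -1 -12 0 0 0; -29 -1 -12 0 0 0; -32 -1 -12 0 0 0; -35 -1 -12 0 0 0; -38 -1 -12 0 0 0; -38 -1 -12 0 0 0; -38 -1 -12 0 0 0")

```text
clock: 11.98
position: [0.4115, -0.29, 0.2472]
orientation: [0.001, 0.733, 0.68, 0.001]
ft_force: [0.0, 1.6, 0.3]
width: -0.0001
```

Run:
```python
from fit import *
s=r.state(); print(s["position"],s["ft_force"],s["clock"],s["qpos"].round(2))
for n,x0,y0,w,h,f in (("scene",240,160,160,150,4),("top",240,170,160,120,5)):
    I=eyes.read_camera(n)[:,:,::-1]; cv2.imwrite(f"pics/{n}11f.png",I); I=I[y0:y0+h,x0:x0+w]; cv2.imwrite(f"pics/{n}11.png",cv2.resize(I,None,fx=f,fy=f,interpolation=cv2.INTER_CUBIC))
```

```text
[ 0.41154535 -0.28995078  0.24717916] [0.01477312 1.59460589 0.34035323] 11.9833 [-0.74  0.06 -0.28  1.23  0.    0.9 ]
```

View pics/scene11.png

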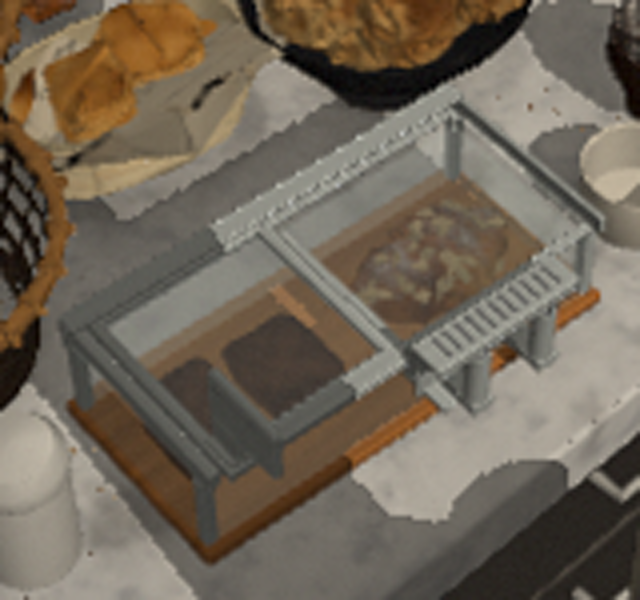

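View pics/top11.png

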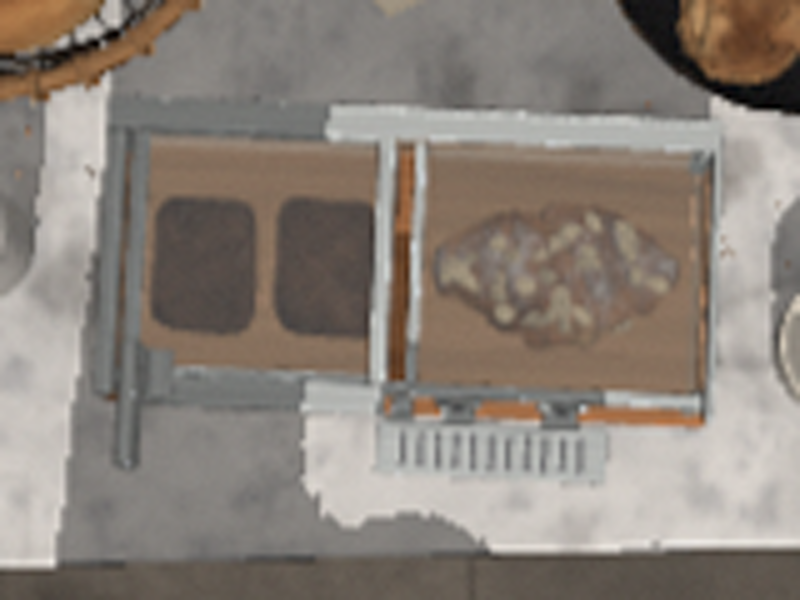

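Run:
```python
from fit import *
A=cv2.imread("pics/scene0.png");B=cv2.imread("pics/scene11f.png")
C=np.hstack([cv2.resize(I[215:270,330:400],None,fx=5.5,fy=5.5,interpolation=cv2.INTER_NEAREST) for I in (A,B)])
cv2.imwrite("pics/cmp.png",C)
g=lambda I:cv2.Laplacian(cv2.GaussianBlur(cv2.cvtColor(I,6),(0,0),.7),cv2.CV_32F)
# bar right ribs patch scene
for (x0,y0,x1,y1) in ((366,222,386,240),(344,240,356,254),(344,224,388,254)):
    t=g(A)[y0:y1,x0:x1]; m=cv2.matchTemplate(g(B)[y0-7:y1+7,x0-7:x1+7],t,cv2.TM_CCOEFF_NORMED); k=np.unravel_index(m.argmax(),m.shape); print("vs start shift rows,cols",k[0]-7,k[1]-7,m.max())
print("px for 10mm:",proj("scene",[[.436,-.08,.108],[.436,-.08,.098]]))
```

```text
vs start shift rows,cols 0 0 0.8232645
vs start shift rows,cols 0 0 0.75386095
vs start shift rows,cols 0 0 0.7330594
px for 10mm: [[363.59178726 236.50714763]
 [363.41981102 239.03629271]]
```

View pics/cmp.png

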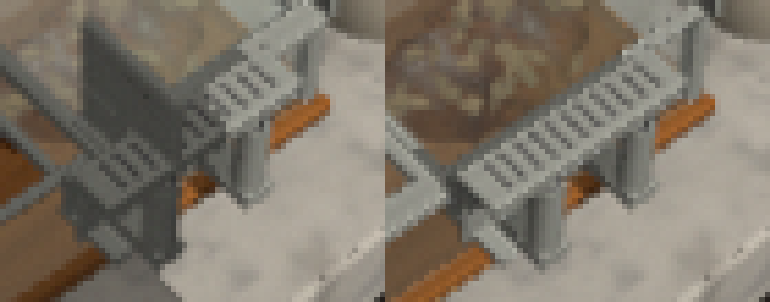

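Run:
```python
from fit import *
s=r.state(); print(s["ft_force"].round(2),abs(s["dq"]).max().round(4),s["clock"]); print(r.sign_off())
```

```text
[ 0.22  0.44 -0.41] 0.0193 12.0833
the job is handed in; nothing more can be done
None
```

The keeper is shut and I handed the job in at about 12.1 s of the 35 s. The hand-in reports no verdict.

**What I did:** With the closed fingertips I pressed the catch bar about 10 mm down, reading about 6 N. I held it there and slid left along the bar so the fingers' flat side pushed the pull. By my reckoning this took the lid to about 35–40 mm while the bar was held. I then raised the fingers off the bar and pushed the lid on to its end stop, where the side force rose to about 12 N. Last, I backed off and drew the arm well clear.

**Last checks:**
- **Lid:** both cameras show it against the left end. From the arm's motion I put its travel at about 0.162 m; this was not measured directly.
- **Catch:** the bar appears in the scene camera at the same place as at the start (0 px shift). About 2.5 px would mean it was 10 mm down. One pixel is about 4 mm of catch height, so this does not by itself settle the 2 mm limit.
- **Robot:** the arm was nearly still, touching nothing, with force readings under 0.5 N.
- **Things around:** the brownies, shaker and ramekin look unmoved in the pictures, but I did not measure any of them. I did not check the muffin, brush and pen at the end.

**What disagreed:**
- **Camera offset:** the two cameras placed the bar about 3–6 mm apart. I aimed between them.
- **Unexplained force:** midway through the push an upward force of about 6 N stayed on after I had raised the fingers. It went when I backed off 2 mm and lifted 4 mm. I took it for rubbing on the lid, but did not confirm that.

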